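# Lay the drawing set out on its silhouette boards

## Robot

A 6-joint arm with a two-finger parallel gripper is mounted at the origin on the work surface. World frame = base frame: x ahead of the robot, y to its left, z up, the work surface at z = 0. Lengths are in mm, angles in degrees, forces in N, time in s.
With the tool pointing down it reaches from about 300 to 750 mm from the base axis. Payload 8.5 kg.
Tool frame: the origin (TCP) lies midway between the tips of the shut fingers; the grasp point (between the pads) lies 19 mm behind it; x points along the fingers, y is the direction in which the jaws open and shut, and the axes are right-handed (so a half turn about x gives the same grasp; the last joint's range is limited). The gripper opens to 85 mm and grips with 20 to 120 N. Pads are 22 mm wide; open, the fingers measure 114 mm over their backs; the gripper's body (76 mm by 85 mm) begins 54 mm behind the grasp point. The pads swing forward as they close: fully open they stand 13 mm farther back than shut.
Start: joints at [-80.747, 21.807, 74.336, -0, 83.858, -12.336], TCP at [202.364, -511.399, 231.322] pointing down, gripper open.
Joint ranges: [-178.18, 178.18], [-50.72, 133.34], [12.68, 142.11], [-81.47, 261.47], [9.98, 163.14], [-165.26, 165.26]. Speed limits (degrees/s): [136.94, 136.94, 180, 180, 180, 180].

## Interface

Orientations are given as a 3x3 rotation matrix whose columns are the frame's x, y, z axes.
In Python, from workcell import * gives the robot as it stands.
- The arm moves only by the shell command python3 -m crank 'ROWS' [FORCE]. ROWS is JSON, a list of rows, each a list of 3 entries, a list of its own where there are three numbers: the shift along the tool's x, y, z in mm, then the turn about the tool's x in rad, then the opening, from -1 (shut) to 1 (fully open). In form: [[[dx, dy, dz], yaw, fingers], ...]. A call has 1 to 12 rows; each row shifts and turns the commanded pose from where the row before left it, along the tool's axes as they then stand; what a row does not reach is not made up. A row lasts 1/8 s, in which the tool goes at most 62.5 mm and 10.7 degrees, less where a joint would pass 70% of its speed; a pose out of reach is approached as far as the arm can. A call with a gripper value outside its range is refused whole. The fingers move at their own pace and stop on an object; FORCE is the grip in N (left out, the last holds). Time passes only in rows, so rows that do not move let the fingers close. It gives the time, the measured TCP pose, the force and the opening at its end, in the units of the state.
- get_obs(): the state, without advancing time (a new reading comes with each control period).
- read_camera(name): name is "scene" or "top" or "wrist"; returns a dict with "image" (420x560x3 uint8, red, green, blue), "fx", "fy", "cx", "cy" (pixels), "view" (4x4, takes a point from world to camera coordinates). Camera axes: x right, y up, looking along -z (the intrinsics and any distortion apply to the point x, -y, -z); pixel columns grow to the right and rows downward; lengths in mm; the calibration is good to about 2 mm. The wrist camera is an equidistant fisheye: a pixel r from the principal point sees the ray r / f radians off the axis. A picture is of the moment at which its call begins. There is no depth.
- hand_in(): hands the job in, once; it reports no verdict.
The state is a dict: "t": time; "joints": joint angles; "qvel": joint speeds; "joint_efforts": joint torques, N m; "position": TCP position; "ee_rot": TCP orientation; "contact_force": force on the tool from outside, world axes, zero at the start; "moment": the same for the moment, N m; "gripper_width": finger opening in mm.
Only numpy, scipy, OpenCV 4.12 (cv2) and the standard library are available. Lean on these libraries where they do the work, as an engineer would, in place of code of your own. Each camera call takes 0.05 s, during which the arm holds its last target.

## Task

Four little whitewashed boards are each painted with the dark silhouette of one drawing thing. Put the set square, the protractor, the eraser and the pencil sharpener, in any order, each on the board that shows its own shape, flat or upright as it now rests, turned the way the silhouette is drawn so that it covers its silhouette (within about a centimetre), and let go of it. Leave the egg cup of crayons and the silver tin standing where they are.

Things in the scene. Friction and masses are not known exactly. Their poses are not given: they have to be found in the camera images.
- set_square: Teal (blue-green) plastic frame set square (45 degrees), plate 6 mm thick lying flat, hypotenuse 114 mm, height over the hypotenuse 57 mm, about 60 g. Origin: middle of the hypotenuse edge, on the underside. Its x axis points from there to the right-angle corner, y runs along the hypotenuse, z up. A black handle stands on it, centred 21 mm along x and 0 along y: 14 mm thick in x, 44 mm long in y, its top 30 mm above the underside; grip it across the 14 mm.
- protractor: Yellow plastic half-circle protractor, open in the middle, plate 6 mm thick lying flat, radius 50 mm (straight edge 100 mm), about 60 g. Origin: middle of the straight edge, on the underside. Its x axis points from there to the top of the arc, y runs along the straight edge, z up. A black handle stands on it, centred 21 mm along x and 0 along y: 14 mm thick in x, 44 mm long in y, its top 30 mm above the underside; grip it across the 14 mm.
- eraser: White eraser with a green sleeve, a block 26 mm (x) by 58 mm (y) by 18 mm high, about 35 g. Origin: centre of the underside. Either way round is right.
- sharpener: Red drum-shaped pencil sharpener with a white band, standing upright, 36 mm across and 44 mm high, about 45 g. Origin: centre of the underside. Any yaw is right.
- board_square: Fixed whitewashed wooden board 80 mm (x) by 130 mm (y), 4 mm thick, with the dark full-size silhouette of the set square. Origin: centre of its underside; its top is 4 mm above. The hypotenuse of the silhouette lies along y with its middle at x = -28 mm, y = 0; the right-angle corner points to +x (at x = +29 mm). So the set square belongs with its origin at x = -28 mm in this frame and its axes parallel to these.
- board_protractor: Fixed whitewashed wooden board 80 mm (x) by 130 mm (y), 4 mm thick, with the dark full-size silhouette of the protractor (half disc). Origin: centre of its underside; its top is 4 mm above. The straight edge of the silhouette lies along y with its middle at x = -25 mm, y = 0; the arc bulges to +x (to x = +25 mm). So the protractor belongs with its origin at x = -25 mm in this frame and its axes parallel to these.
- board_eraser: Fixed whitewashed wooden board 80 mm (x) by 130 mm (y), 4 mm thick, with a dark rectangle 26 mm (x) by 58 mm (y) at its centre, the eraser's silhouette. Origin: centre of its underside; its top is 4 mm above.
- board_sharpener: Fixed whitewashed wooden board 80 mm (x) by 130 mm (y), 4 mm thick, with a dark disc 36 mm across at its centre, the silhouette of the standing sharpener. Origin: centre of its underside; its top is 4 mm above.
- egg_cup: White ceramic egg cup, 48 mm across and 62 mm high, with five fixed crayons sticking up to 100 mm; loose, stands among the things and must be left standing where it is. Origin: centre of its underside.
- tin: Silver metal tin with a snap latch, 66 mm (x) by 96 mm (y) by 29 mm high, loose, behind the boards; must be left where it is. Origin: centre of its underside.
Things that resemble listed ones, but are neither listed nor needed, are in the scene too. Several things have the shape of the eraser; the one meant has the colours described above. Several things look just like the protractor: the one meant starts nearest to the robot's base.

How it is judged:
By the outcome, as a careful person would: the job done as asked, in the order asked, and still so for the second after the job is handed in, with the robot touching nothing.
It also fails if it takes over 117 s, if anything falls off the work surface, if the arm or the gripper's body presses on something with over 40 N, if the wrist force passes 120 N, or if a joint passes its speed limit or range.

## Working session

There is one attempt and no reset: what is moved stays moved. The work goes in short steps, Python scripts to look and compute and a shell command to move; the robot and the scene stay as the last step left them, time stands still between calls to the robot, and variables do not carry over. Pictures are saved under pics/ and viewed, and the job is handed in when it is done.

```bash
mkdir -p pics; ls
python3 - <<'E'
from workcell import *
import cv2,json
o=get_obs();print(o)
for n in("scene","top","wrist"):
    c=read_camera(n);cv2.imwrite(f"pics/{n}0.png",c["image"][:,:,::-1]);print(n,c["fx"],c["fy"],c["cx"],c["cy"],c["view"], [k for k in c])
E
```

```text
pics
{'t': 0.0, 'joints': array([-8.07463269e+01,  2.18427377e+01,  7.43852090e+01,  1.20455631e-03,
        8.38608594e+01, -1.23342597e+01]), 'qvel': array([ 0.07204089, -0.07905206,  0.06501825, -0.01752838,  0.01944581,
        0.02193776]), 'joint_efforts': array([-1.02172093e-03, -4.48469996e+01, -2.31278032e+01, -2.30295054e-04,
        4.79103037e-03, -1.06503359e-05]), 'position': array([ 202.32733957, -511.10632336,  230.69274083]), 'ee_rot': array([[-2.28611133e-04,  3.67926443e-01, -9.29854870e-01],
       [ 1.53314649e-03, -9.29853673e-01, -3.67926346e-01],
       [-9.99998799e-01, -1.50971579e-03, -3.51510234e-04]]), 'contact_force': array([ 0.33074785, -0.11941482, -0.35485194]), 'moment': array([-0.00395239,  0.00683396,  0.04315193]), 'gripper_width': 85.39873302529206}
scene 436.4971358141851 436.4971358141851 284.11408786158796 206.0374772617974 [[-7.95064720e-01  6.06444805e-01  9.83813265e-03  4.51659232e+02]
 [-4.25566234e-01 -5.69338979e-01  7.03382191e-01  2.33397748e+02]
 [ 4.32163708e-01  5.55047588e-01  7.10743768e-01 -1.36992944e+03]
 [ 0.00000000e+00  0.0
[... 167 characters left out ...]
-2.75496167e-02 -9.99523793e-01 -1.38998203e-02  3.22937810e+01]
 [ 9.89209641e-01 -2.92616699e-02  1.43555008e-01 -5.77720322e+02]
 [-1.43893378e-01 -9.79495084e-03  9.89544721e-01 -9.52703087e+02]
 [ 0.00000000e+00  0.00000000e+00  0.00000000e+00  1.00000000e+00]] ['image', 'fx', 'fy', 'cx', 'cy', 'view']
wrist 325.19226210127806 325.19226210127806 278.5317794379261 206.72156132530623 [[ 3.67372199e-01 -9.30072321e-01 -1.77358667e-03 -5.49665820e+02]
 [ 8.94573397e-01  3.53870908e-01 -2.72972193e-01  3.47945617e+01]
 [ 2.54511501e-01  9.86957913e-02  9.62020289e-01 -3.79832304e+02]
 [ 0.00000000e+00  0.00000000e+00  0.00000000e+00  1.00000000e+00]] ['image', 'fx', 'fy', 'cx', 'cy', 'view']
```

Run:
```python
import cv2
for n in("top","scene"):
    i=cv2.imread(f"pics/{n}0.png");cv2.imwrite(f"pics/{n}0b.png",cv2.resize(i,(800,600),interpolation=cv2.INTER_CUBIC))
```

```text
(no output)
```

View pics/top0b.png

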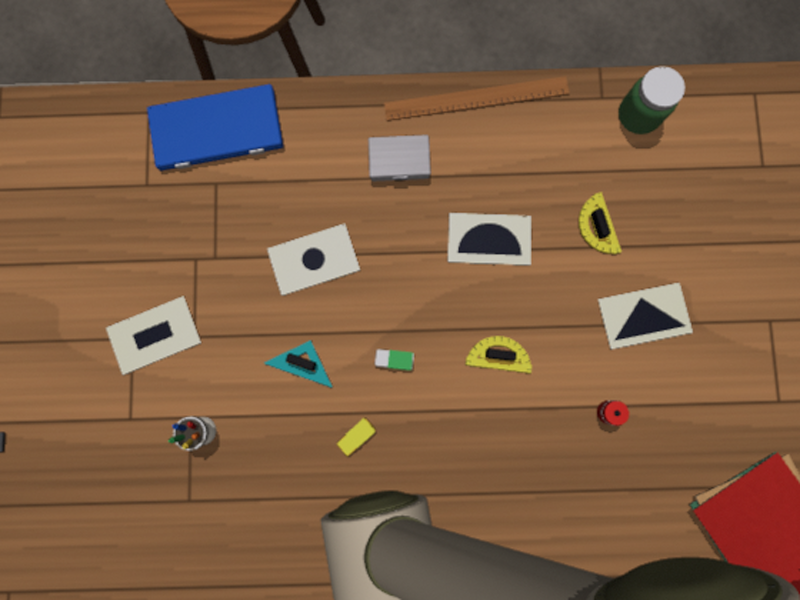

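View pics/scene0b.png

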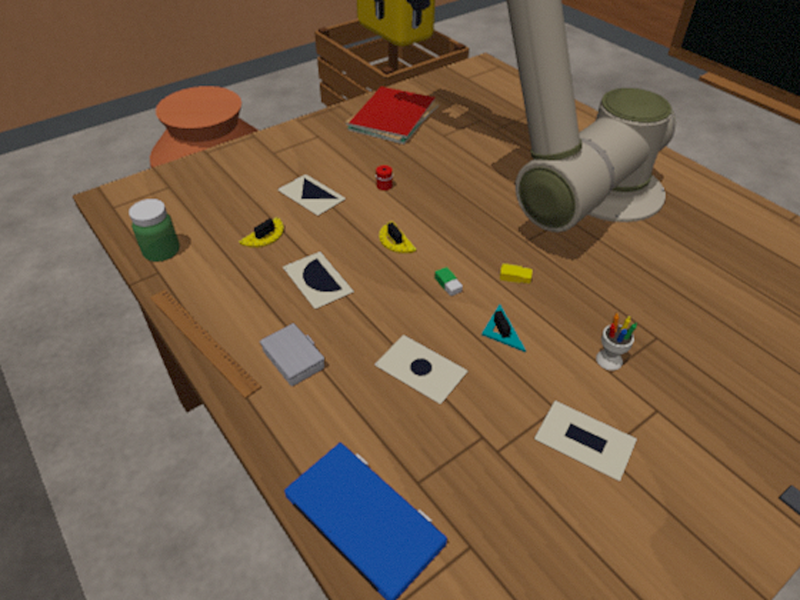

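View pics/wrist0.png

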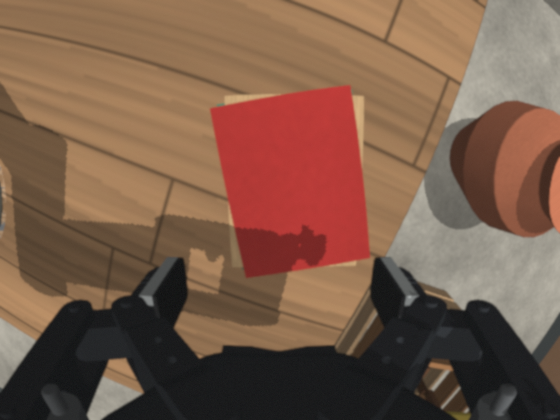

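```bash
cat > h.py <<'E'
from workcell import *
import cv2, numpy as np
from scipy.optimize import minimize
def proj(c,P):
    P=np.asarray(P,float).reshape(-1,3); V=np.array(c["view"])
    q=P@V[:3,:3].T+V[:3,3]; x,y,z=q[:,0],-q[:,1],-q[:,2]
    return np.c_[c["cx"]+c["fx"]*x/z, c["cy"]+c["fy"]*y/z]
def unproj(c,uv,z):
    V=np.array(c["view"]);R=V[:3,:3];C=-R.T@V[:3,3]
    d=np.array([(uv[0]-c["cx"])/c["fx"],-(uv[1]-c["cy"])/c["fy"],-1])@R
    return C+d*(z-C[2])/d[2]
def fishproj(c,P):
    P=np.asarray(P,float).reshape(-1,3); V=np.array(c["view"])
    q=P@V[:3,:3].T+V[:3,3]; x,y,z=q[:,0],-q[:,1],-q[:,2]
    rho=np.hypot(x,y)+1e-9; th=np.arctan2(rho,z)
    return np.c_[c["cx"]+c["fx"]*th*x/rho, c["cy"]+c["fx"]*th*y/rho]
def fishun(c,uv,z):
    V=np.array(c["view"]);R=V[:3,:3];C=-R.T@V[:3,3]
    dx,dy=(uv[0]-c["cx"])/c["fx"],(uv[1]-c["cy"])/c["fx"];t=np.hypot(dx,dy)+1e-9
    d=np.array([np.sin(t)*dx/t,-np.sin(t)*dy/t,-np.cos(t)])@R
    return C+d*(z-C[2])/d[2]
a=np.linspace(-np.pi/2,np.pi/2,40)
SH={'square':np.array([[0,-57],[57,0],[0,57.]]),'prot':np.c_[50*np.cos(a),50*np.sin(a)],
 'eraser':np.array([[-13,-29],[13,-29],[13,29],[-13,29.]]),'board':np.array([[-40,-65],[40,-65],[40,65],[-40,65.]])}
b=np.linspace(0,2*np.pi,60,endpoint=False);SH['disc']=18*np.c_[np.cos(b),np.sin(b)]
def poly(shape,p,z):
    c,s=np.cos(p[2]),np.sin(p[2]);S=SH[shape]
    return np.c_[S[:,0]*c-S[:,1]*s+p[0],S[:,0]*s+S[:,1]*c+p[1],np.full(len(S),z)]
def solid(shape,p,z0,z1): # hull of bottom and top outlines
    return np.r_[poly(shape,p,z0),poly(shape,p,z1)]
def fit(views,shape,p0,z0,z1):
    """views: list of (cam,projfun,mask float 0..1)"""
    def cost(p):
        e=0
        for c,f,m in views:
            uv=cv2.convexHull(f(c,solid(shape,p,z0,z1)).astype(np.float32)).reshape(-1,2)
            K=8;lo=np.floor(uv.min(0)).astype(int)-12;hi=np.ceil(uv.max(0)).astype(int)+12
            lo=np.maximum(lo,0);sub=m[lo[1]:hi[1],lo[0]:hi[0]]
            im=np.zeros((sub.shape[0]*K,sub.shape[1]*K),np.uint8)
            cv2.fillConvexPoly(im,np.round(((uv-lo+0.5)*K-0.5)*16).astype(np.int32),255,shift=4)
            im=cv2.resize(im,(sub.shape[1],sub.shape[0]),interpolation=cv2.INTER_AREA)/255.
            e+=np.abs(im-sub).sum()/max(im.sum(),1)
        return e
    best=None
    for d in (0,.15,-.15):
        q0=np.array([p0[0],p0[1],p0[2]+d])
        s=np.array([q0]+[q0+v for v in ([8,0,0],[0,8,0],[0,0,.15])])
        r=minimize(cost,q0,method='Nelder-Mead',options=dict(initial_simplex=s,xatol=.02,fatol=1e-5,maxiter=400))
        if best is None or r.fun<best.fun: best=r
    return best
E
python3 - <<'E'
from h import *
c=read_camera("top")
# px read off the 800x600 view /1.4286 
for n,u,z in [('square',(303,362),6),('protA',(500,355),6),('protB',(600,224),6),('eraser',(395,360),18),('sharp',(614,413),44),('bE',(154,335),4),('bS',(313,259),4),('bP',(490,239),4),('bSq',(645,316),4),('tin',(399,158),29),('cup',(193,435),60),('yel',(356,437),18),('green jar',(640,120),0)]:
    u=np.array(u)*.7; print(n,u,unproj(c,u,z).round(0))
i=c["image"][:,:,::-1]
cv2.imwrite("pics/c1.png",cv2.resize(i[120:330,60:270],(800,600) if 0 else (600,600),interpolation=cv2.INTER_CUBIC))
cv2.imwrite("pics/c2.png",cv2.resize(i[120:320,250:500],(750,600),interpolation=cv2.INTER_CUBIC))
E
```

```text
square [212.1 253.4] [480. 155.   6.]
protA [350.  248.5] [ 482. -147.    6.]
protB [420.  156.8] [ 683. -314.    6.]
eraser [276.5 252. ] [479.  14.  18.]
sharp [429.8 289.1] [ 392. -302.   44.]
bE [107.8 234.5] [528. 387.   4.]
bS [219.1 181.3] [641. 138.   4.]
bP [343.  167.3] [ 664. -141.    4.]
bSq [451.5 221.2] [ 536. -373.    4.]
tin [279.3 110.6] [793.  -1.  29.]
cup [135.1 304.5] [378. 306.  60.]
yel [249.2 305.9] [366.  75.  18.]
green jar [448.  84.] [ 854. -393.    0.]
```

View pics/c1.png

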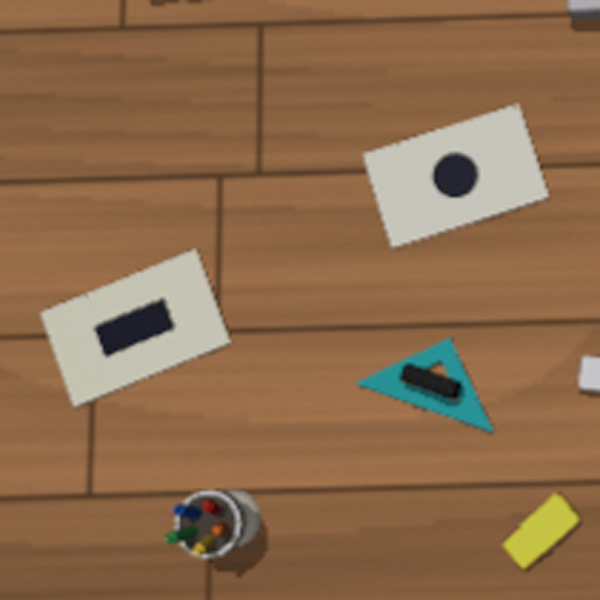

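View pics/c2.png

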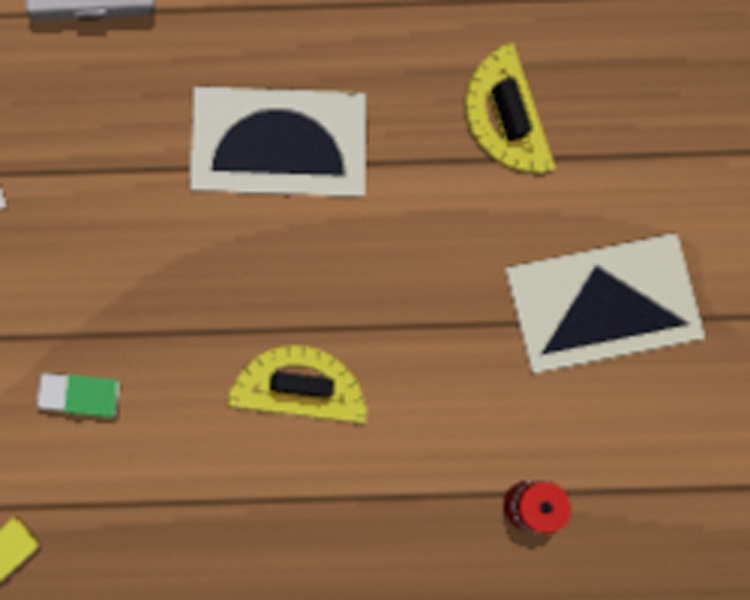

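```bash
cat >> h.py <<'E'
def masks(img):
    hsv=cv2.cvtColor(img,cv2.COLOR_RGB2HSV);H,S,V=[hsv[...,k].astype(int) for k in range(3)]
    return dict(white=(S<60)&(V>130),teal=(H>80)&(H<100)&(S>90)&(V>50),yellow=(H>22)&(H<34)&(S>140)&(V>110),
      green=(H>50)&(H<80)&(S>110)&(V>70),red=((H<6)|(H>174))&(S>150)&(V>60),dark=(V<70)&(S<140))
def comp(m,uv,hull=True,R=45):
    n,l,st,ce=cv2.connectedComponentsWithStats(m.astype(np.uint8),connectivity=8)
    best=[k for k in range(1,n) if st[k,4]>15 and np.hypot(*(ce[k]-uv))<R]
    if not best: return None
    k=min(best,key=lambda k:np.hypot(*(ce[k]-uv)) - .02*st[k,4])
    o=(l==k).astype(np.uint8)
    if hull:
        h=cv2.convexHull(np.argwhere(o)[:,::-1].astype(np.int32)); o=np.zeros_like(o); cv2.fillConvexPoly(o,h,1)
    return o.astype(float)
E
cat > fit0.py <<'E'
from h import *
T=read_camera("top");S=read_camera("scene")
mt,ms=masks(T["image"]),masks(S["image"])
mt['er']=mt['white']|mt['green'];ms['er']=ms['white']|ms['green']
D=np.deg2rad
it=[('bE','board','white',(528,387,D(20)),0,4),('bS','board','white',(641,138,D(15)),0,4),('bP','board','white',(664,-141,0),0,4),('bSq','board','white',(536,-373,D(10)),0,4),
('square','square','teal',(475,155,D(-18)),0,6),('prot','prot','yellow',(466,-147,D(-6)),0,6),('eraser','eraser','er',(479,14,D(-5)),0,18),('sharp','disc','red',(392,-302,0),0,44)]
for n,sh,col,p0,z0,z1 in it:
    out=[]
    for nm,c,m in(("top",T,mt),("scene",S,ms)):
        u=proj(c,[[p0[0],p0[1],z1/2]])[0]; k=comp(m[col],u)
        if k is None: print(n,nm,'none');continue
        r=fit([(c,proj,k)],sh,p0,z0,z1); out.append((nm,r.x[:2].round(1),np.rad2deg(r.x[2]).round(1),round(r.fun,3)))
    print(n,out)
E
python3 fit0.py
```

```text
bE [('top', array([529.2, 389.1]), np.float64(21.0), np.float64(0.023)), ('scene', array([531.1, 389.1]), np.float64(20.9), np.float64(0.025))]
bS [('top', array([641.6, 139. ]), np.float64(16.7), np.float64(0.029)), ('scene', array([644.1, 138.9]), np.float64(16.8), np.float64(0.027))]
bP [('top', array([ 666. , -139.4]), np.float64(-4.0), np.float64(0.026)), ('scene', array([ 669.1, -139.3]), np.float64(-3.7), np.float64(0.036))]
bSq [('top', array([ 537.2, -373.7]), np.float64(10.1), np.float64(0.029)), ('scene', array([ 540.5, -373.5]), np.float64(9.7), np.float64(0.042))]
square [('top', array([460.5, 164.3]), np.float64(-20.7), np.float64(0.052)), ('scene', array([463.2, 163.5]), np.float64(-21.1), np.float64(0.058))]
prot [('top', array([ 461.7, -142.5]), np.float64(-8.6), np.float64(0.056)), ('scene', array([ 465.4, -143.6]), np.float64(-4.6), np.float64(0.09))]
eraser [('top', array([480.8,  17.5]), np.float64(-9.8), np.float64(0.093)), ('scene', array([483.2,  14.6]), np.float64(-8.3), np.float64(0.229))]
sharp [('top', array([ 391.9, -306.7]), np.float64(22.2), np.float64(0.176)), ('scene', array([ 372.2, -342.1]), np.float64(52.2), np.float64(0.558))]
```

```bash
cat > plan.py <<'E'
import sys
from h import *
def plan(x,y,z,yaw):
    o=get_obs();R=np.array(o["ee_rot"]);p=np.array(o["position"])
    d=R.T@(np.array([x,y,z])-p); cur=np.degrees(np.arctan2(R[1,1],R[0,1]))
    w=(yaw-cur+90)%180-90
    print("t %.1f pos %s yaw %.1f shift(tool) %s turn %.3f rad (%.1f rows of 9.5deg) width %.1f F %s"%(o["t"],p.round(1),cur,d.round(1),-np.radians(w),abs(w)/9.5,o["gripper_width"],np.round(o["contact_force"],1)))
    # shift in axes after the turn
    a=np.radians(w);Rz=np.array([[np.cos(a),-np.sin(a),0],[np.sin(a),np.cos(a),0],[0,0,1]])
    print("  if turned first:",((Rz@R).T@(np.array([x,y,z])-p)).round(1))
if __name__=="__main__": plan(*map(float,sys.argv[1:5]))
E
python3 plan.py 392 -306 170 -10
python3 - <<'E'
from h import *
c=read_camera("wrist");V=c["view"];o=get_obs();C=-V[:3,:3].T@V[:3,3];print("cam in tool",np.array(o["ee_rot"]).T@(C-o["position"]))
E
```

```text
t 0.3 pos [ 202.4 -511.3  231.1] yaw -68.4 shift(tool) [  61.2 -121.1 -251.9] turn -1.019 rad (6.1 rows of 9.5deg) width 85.3 F [ 0.5  0.8 -0.2]
  if turned first: [  61.1  151.1 -235.1]
cam in tool [-143.06228651    0.44567062  -69.85374753]
```

```bash
python3 -m crank '[[[0,0,0],-0.17,1],[[0,0,0],-0.17,1],[[0,0,0],-0.17,1],[[0,0,0],-0.17,1],[[0,0,0],-0.17,1],[[0,0,0],-0.17,1],[[5,30,-47],0,1],[[5,30,-47],0,1],[[5,30,-47],0,1],[[5,30,-47],0,1],[[5,30,-47],0,1],[[0,0,0],0,1]]' 40
python3 plan.py 392 -306 170 -10
python3 - <<'E'
from h import *
c=read_camera("wrist");cv2.imwrite("pics/w1.png",c["image"][:,:,::-1])
E
```

```text
t: 1.85
position: [392.4, -303.2, 206.1]
ee_rot: [[-0.0, 0.986, -0.168], [0.001, -0.168, -0.986], [-1.0, -0.0, -0.001]]
contact_force: [0.8, -1.1, 0.2]
gripper_width: 85.5
t 1.9 pos [ 392.4 -303.2  206.1] yaw -9.7 shift(tool) [36.1  0.1  2.9] turn 0.005 rad (0.0 rows of 9.5deg) width 85.5 F [ 0.8 -1.1  0.2]
  if turned first: [36.1  0.1  2.9]
```

View pics/w1.png

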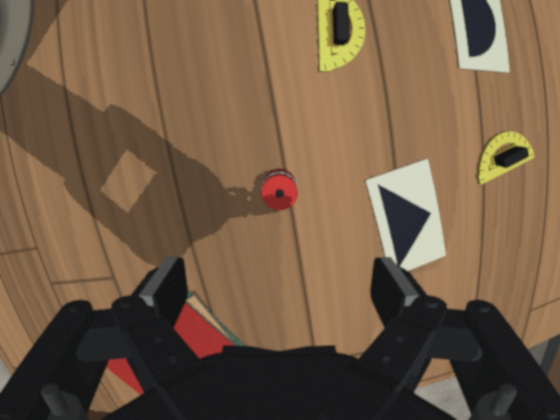

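Run:
```python
from h import *
c=read_camera("wrist");i=c["image"][:,:,::-1]
print(fishun(c,(280,191.5),44), fishun(c,(280,193),44))
m=masks(c["image"])
for n,sh,col,p0,z1 in [('bSq','board','white',(538,-373,.17),4)]:
    k=comp(m[col],fishproj(c,[[p0[0],p0[1],4]])[0],R=60)
    r=fit([(c,fishproj,k)],sh,p0,0,z1);print(n,r.x.round(3),np.degrees(r.x[2]),r.fun)
for n,sh,col,p0,z1 in [('prot','prot','yellow',(463,-143,-.15),6)]:
    k=comp(m[col],fishproj(c,[[p0[0]+15,p0[1],4]])[0],R=60)
    r=fit([(c,fishproj,k)],sh,p0,0,z1);print(n,r.x.round(3),np.degrees(r.x[2]),r.fun)
cv2.imwrite("pics/w1c.png",cv2.resize(i[150:230,230:330],(750,600),interpolation=cv2.INTER_CUBIC))
T=read_camera("top");j=T["image"][:,:,::-1]
cv2.imwrite("pics/t1c.png",cv2.resize(j[250:330,390:490],(750,600),interpolation=cv2.INTER_CUBIC))
```

```text
[ 393.14372829 -307.31760664   44.        ] [ 392.89142641 -308.78374742   44.        ]
bSq [ 5.39068e+02 -3.74109e+02  1.80000e-01] 10.314098963164414 0.04508605859376439
prot [ 4.59703e+02 -1.21271e+02  2.30000e-01] 13.168019899676116 0.7872361754983079
```

View pics/w1c.png

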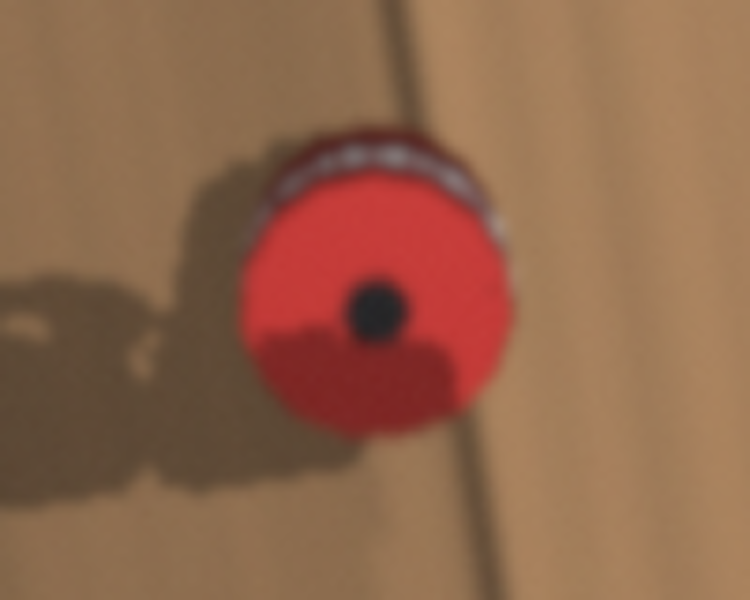

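```bash
python3 -m crank '[[[50,1.4,3.6],0,1],[[50,0,0],0,1],[[45,0,0],0,1],[[30,0,0],0,1],[[15,0,0],0,1],[[4,0,0],0,1],[[0,0,0],0,1],[[0,0,0],0,-1],[[0,0,0],0,-1],[[0,0,0],0,-1],[[0,0,0],0,-1],[[0,0,0],0,-1]]' 40
python3 plan.py 642.9 139 160 -10
```

```text
t: 3.5
position: [391.7, -309.8, 12.9]
ee_rot: [[0.0, 0.985, -0.173], [-0.001, -0.173, -0.985], [-1.0, 0.001, 0.001]]
contact_force: [-0.7, 0.8, 5.3]
gripper_width: 34.7
t 3.5 pos [ 391.7 -309.8   12.9] yaw -10.0 shift(tool) [-147.3  169.9 -485.4] turn 0.001 rad (0.0 rows of 9.5deg) width 34.7 F [-0.7  0.8  5.3]
  if turned first: [-147.3  169.6 -485.6]
```

```bash
python3 -m crank '[[[-30,0,0],0,-1],[[-60,0,0],0,-1],[[-57,0,0],0,-1],[[0,17,-48.5],0,-1],[[0,17,-48.5],0,-1],[[0,17,-48.5],0,-1],[[0,17,-48.5],0,-1],[[0,17,-48.5],0,-1],[[0,17,-48.5],0,-1],[[0,17,-48.5],0,-1],[[0,17,-48.5],0,-1],[[0,17,-48.5],0,-1]]'
python3 plan.py 642.9 139 160 -10
python3 - <<'E'
from h import *
c=read_camera("wrist");cv2.imwrite("pics/w2.png",c["image"][:,:,::-1])
E
```

```text
t: 5.0
position: [618.3, 95.4, 159.3]
ee_rot: [[-0.0, 0.985, -0.173], [-0.0, -0.173, -0.985], [-1.0, -0.0, 0.0]]
contact_force: [1.0, -1.2, -0.3]
gripper_width: 34.8
t 5.0 pos [618.3  95.4 159.3] yaw -10.0 shift(tool) [ -0.8  16.7 -47.2] turn 0.001 rad (0.0 rows of 9.5deg) width 34.8 F [ 1.  -1.2 -0.3]
  if turned first: [ -0.8  16.6 -47.2]
```

View pics/w2.png

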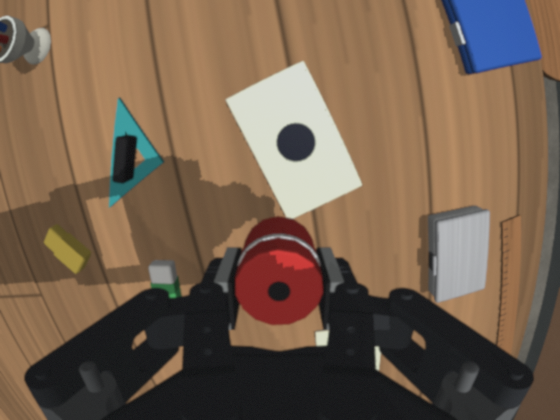

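```bash
cat > fw.py <<'E'
import sys
from h import *
c=read_camera("wrist");m=masks(c["image"]);m['er']=m['white']|m['green']
D=np.radians
L=dict(bS=('board','white',(642.9,139,D(16.7)),4),bE=('board','white',(530,389,D(21)),4),bP=('board','white',(667.5,-139.4,D(-4)),4),bSq=('board','white',(539,-373.7,D(10)),4),
 square=('square','teal',(462,164,D(-21)),6),prot=('prot','yellow',(463,-143,D(-8.6)),6),eraser=('eraser','er',(481,16,D(-9)),18))
for n in sys.argv[1:]:
    sh,col,p0,z1=L[n]; S=SH[sh].mean(0) if sh in('square','prot') else np.zeros(2)
    a=p0[2];q=[p0[0]+S[0]*np.cos(a),p0[1]+S[0]*np.sin(a),z1/2]
    k=comp(m[col],fishproj(c,[q])[0],R=60)
    if k is None: print(n,None);continue
    r=fit([(c,fishproj,k)],sh,p0,0,z1);print(n,r.x[:2].round(1),np.degrees(r.x[2]).round(1),round(r.fun,3))
E
python3 fw.py bS square
python3 - <<'E'
from h import *
c=read_camera("wrist");o=get_obs()
for u in [(279.5,281),(279,291)]:
    p=fishun(c,u,190.4);print(p.round(1),(p-o["position"]).round(1))
E
```

```text
bS [642.5 138.9] 16.8 0.034
square [460. 164.] -20.6 0.031
[621.  105.2 190.4] [ 3.   9.5 31.8]
[620.1 100.8 190.4] [ 2.1  5.  31.8]
```

```bash
python3 plan.py 640.9 135.2 60 -10
```

```text
t 5.2 pos [618.   95.8 158.6] yaw -9.8 shift(tool) [ 98.6  15.9 -42.8] turn 0.004 rad (0.0 rows of 9.5deg) width 35.2 F [-0.2 -1.1 -0.6]
  if turned first: [ 98.6  15.8 -42.8]
```

```bash
python3 -m crank '[[[0,8,-21.5],0,-1],[[0,8,-21.3],0,-1],[[0,0,0],0,-1],[[50,0,0],0,-1],[[48,0,0],0,-1],[[20,0,0],0,-1],[[10,0,0],0,-1],[[0,0,0],0,-1],[[0,0,0],0,-1]]'
python3 plan.py 640.9 135.2 17.5 -10
python3 - <<'E'
from h import *
c=read_camera("wrist");cv2.imwrite("pics/w3.png",c["image"][:,:,::-1])
E
```

```text
t: 6.28
position: [641.5, 132.8, 32.6]
ee_rot: [[0.002, 0.985, -0.173], [0.0, -0.173, -0.985], [-1.0, 0.002, -0.0]]
contact_force: [-0.4, 0.3, -0.1]
gripper_width: 34.6
t 6.3 pos [641.5 132.8  32.6] yaw -10.0 shift(tool) [15.1 -1.  -2.2] turn 0.000 rad (0.0 rows of 9.5deg) width 34.6 F [-0.4  0.3 -0.1]
  if turned first: [15.1 -1.  -2.2]
```

View pics/w3.png

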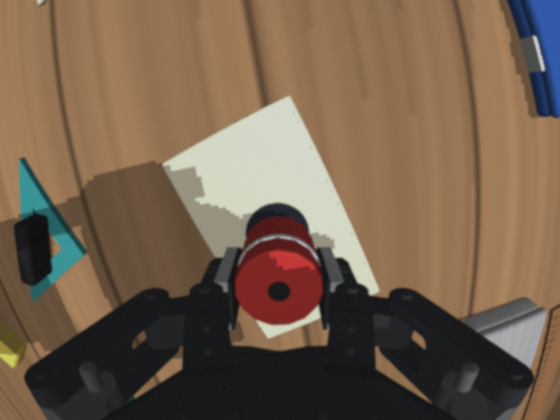

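```bash
python3 -m crank '[[[6,-1,-2.2],0,-1],[[5,0,0],0,-1],[[4,0,0],0,-1],[[0,0,0],0,-1]]'
python3 plan.py 640.9 135.2 17.5 -10
python3 - <<'E'
from h import *
c=read_camera("wrist");cv2.imwrite("pics/w4.png",c["image"][:,:,::-1])
p=fishun(c,(279,291),49);print(p)
E
```

```text
t: 6.82
position: [640.3, 135.6, 16.9]
ee_rot: [[0.0, 0.985, -0.173], [0.0, -0.173, -0.985], [-1.0, 0.0, -0.0]]
contact_force: [-2.3, 0.8, 4.9]
gripper_width: 34.7
t 6.8 pos [640.3 135.6  16.9] yaw -10.0 shift(tool) [-0.6  0.7  0.3] turn 0.001 rad (0.0 rows of 9.5deg) width 34.7 F [-2.3  0.8  4.9]
  if turned first: [-0.6  0.7  0.3]
[641.58420124 138.76272002  49.        ]
```

View pics/w4.png

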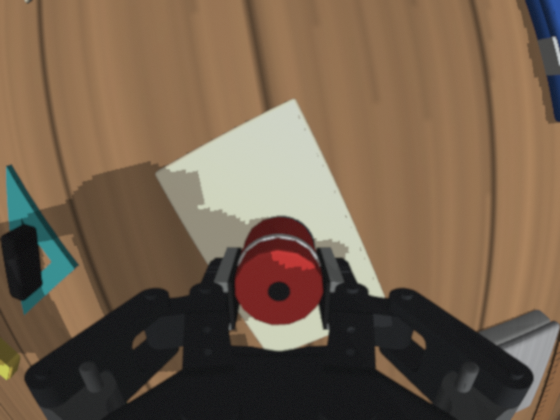

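```bash
python3 -m crank '[[[0,0,0],0,1],[[0,0,0],0,1],[[0,0,0],0,1],[[0,0,0],0,1],[[-20,0,0],0,1],[[-50,0,0],0,1],[[-50,0,0],0,1],[[0,0,0],0.18,1],[[0,0,0],0,1]]'
python3 plan.py 480.6 156.6 100 -20.7
python3 - <<'E'
from h import *
c=read_camera("top");cv2.imwrite("pics/t2.png",cv2.resize(c["image"][120:280,140:340,::-1],(750,600),interpolation=cv2.INTER_CUBIC))
E
```

```text
t: 8.0
position: [640.2, 135.4, 136.5]
ee_rot: [[0.0, 0.938, -0.345], [-0.0, -0.345, -0.938], [-1.0, 0.0, -0.0]]
contact_force: [-0.4, 0.2, -0.6]
gripper_width: 85.3
t 8.0 pos [640.2 135.4 136.5] yaw -20.2 shift(tool) [  36.4 -157.1   35.2] turn 0.009 rad (0.1 rows of 9.5deg) width 85.3 F [-0.4  0.2 -0.6]
  if turned first: [  36.4 -156.8   36.6]
```

View pics/t2.png

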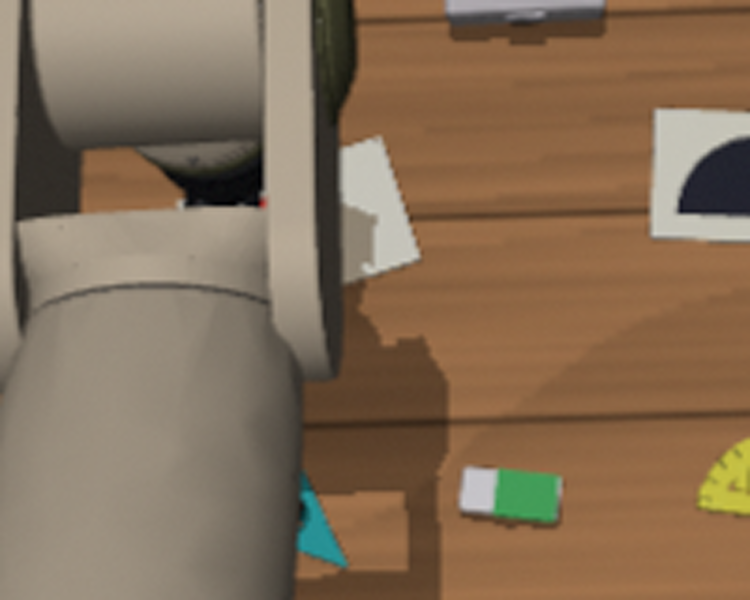

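```bash
python3 -m crank '[[[5,-50,12],0.009,0.3],[[11,-50,12],0,0],[[10,-50,12],0,0],[[10,-7,0],0,0],[[0,0,0],0,0],[[0,0,0],0,0]]'
python3 plan.py 480.6 156.6 8.5 -20.7; python3 fw.py bS
python3 - <<'E'
from h import *
c=read_camera("wrist");cv2.imwrite("pics/w5.png",c["image"][:,:,::-1])
E
```

```text
t: 8.8
position: [482.3, 156.9, 100.4]
ee_rot: [[0.001, 0.935, -0.355], [0.0, -0.355, -0.935], [-1.0, 0.001, -0.0]]
contact_force: [0.2, 0.1, -0.4]
gripper_width: 42.8
t 8.8 pos [482.3 156.9 100.4] yaw -20.8 shift(tool) [91.9 -1.5  0.9] turn -0.001 rad (0.0 rows of 9.5deg) width 42.8 F [ 0.2  0.1 -0.4]
  if turned first: [91.9 -1.5  0.9]
bS [643.2 137.9] 16.5 0.028
```

View pics/w5.png

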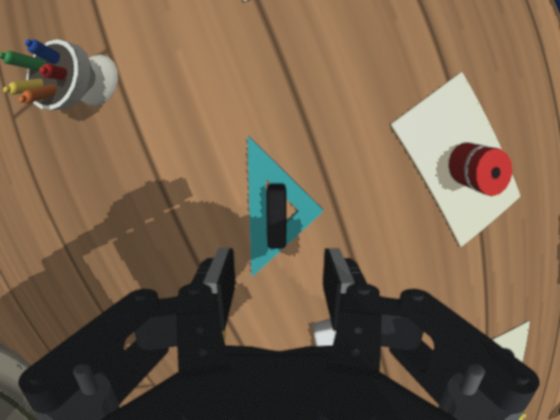

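```bash
python3 -m crank '[[[45,-1.5,0.9],0,0],[[30,0,0],0,0],[[12,0,0],0,0],[[5,0,0],0,0],[[0,0,0],0,0],[[0,0,0],0,-1],[[0,0,0],0,-1],[[0,0,0],0,-1],[[0,0,0],0,-1]]' 40
python3 plan.py 531.9 -374.6 100 10.1
```

```text
t: 10.02
position: [479.6, 156.8, 9.2]
ee_rot: [[0.002, 0.935, -0.355], [0.0, -0.355, -0.935], [-1.0, 0.002, -0.001]]
contact_force: [-0.3, -0.2, 6.3]
gripper_width: 13.1
t 10.0 pos [479.6 156.8   9.2] yaw -20.8 shift(tool) [-90.8 237.7 478.2] turn -0.539 rad (3.3 rows of 9.5deg) width 13.1 F [-0.3 -0.2  6.3]
  if turned first: [-91.3 -41.5 532.3]
```

```bash
python3 -m crank '[[[-20,0,0],0,-1],[[-45,0,0],0,-1],[[-45,0,0],0,-1],[[0,0,0],-0.135,-1],[[0,0,0],-0.135,-1],[[0,0,0],-0.135,-1],[[0,0,0],-0.134,-1],[[0,0,0],0,-1]]'
python3 plan.py 532 -375 100 10.1
python3 - <<'E'
from h import *
c=read_camera("wrist");cv2.imwrite("pics/w6.png",c["image"][:,:,::-1])
E
```

```text
t: 11.02
position: [478.9, 156.8, 118.4]
ee_rot: [[-0.0, 0.985, 0.174], [0.0, 0.174, -0.985], [-1.0, -0.0, -0.0]]
contact_force: [0.2, 0.8, -0.6]
gripper_width: 13.3
t 11.0 pos [478.9 156.8 118.4] yaw 10.0 shift(tool) [ 18.4 -40.2 532.9] turn -0.001 rad (0.0 rows of 9.5deg) width 13.3 F [ 0.2  0.8 -0.6]
  if turned first: [ 18.4 -41.  532.8]
```

View pics/w6.png

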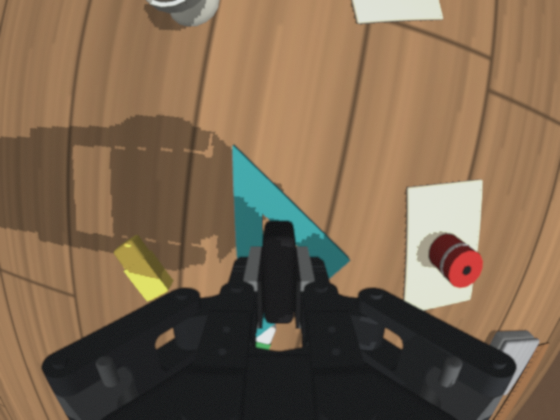

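```bash
python3 - <<'E'
from h import *
c=read_camera("wrist");o=get_obs();R=np.array(o["ee_rot"])
A=fishun(c,(233,145),115);B=fishun(c,(350,258),115)
for P in(A,B): print(P.round(1),(R.T@(P-o["position"])).round(1))
print("expect apex tool y +36,z 0 ; hyp end y -21, z -57")
E
python3 -m crank '[[[0,-3.7,48.4],0,-1],[[0,-3.7,48.4],0,-1],[[0,-3.7,48.4],0,-1],[[0,-3.7,48.4],0,-1],[[0,-3.7,48.4],0,-1],[[0,-3.7,48.4],0,-1],[[0,-3.7,48.4],0,-1],[[0,-3.7,48.4],0,-1],[[0,-3.7,48.4],0,-1],[[0,-3.7,48.4],0,-1],[[0,-3.7,48.4],0,-1],[[0,0,0],0,-1]]'
python3 plan.py 532 -375 100 10.1;python3 fw.py bSq
python3 - <<'E'
from h import *
c=read_camera("wrist");cv2.imwrite("pics/w7.png",c["image"][:,:,::-1])
E
```

```text
[449.4 209.  115. ] [  3.4 -20.1 -56.5]
[514.8 163.7 115. ] [ 3.4 36.5 -0.6]
expect apex tool y +36,z 0 ; hyp end y -21, z -57
t: 12.62
position: [531.7, -377.7, 117.6]
ee_rot: [[0.0, 0.985, 0.17], [-0.001, 0.17, -0.985], [-1.0, -0.0, 0.001]]
contact_force: [-0.0, 0.7, -0.3]
gripper_width: 13.4
t 12.6 pos [ 531.7 -377.7  117.6] yaw 9.8 shift(tool) [17.6  0.8 -2.6] turn -0.006 rad (0.0 rows of 9.5deg) width 13.4 F [-0.   0.7 -0.3]
  if turned first: [17.6  0.8 -2.6]
bSq [ 539.7 -372.3] 11.5 0.473
```

View pics/w7.png

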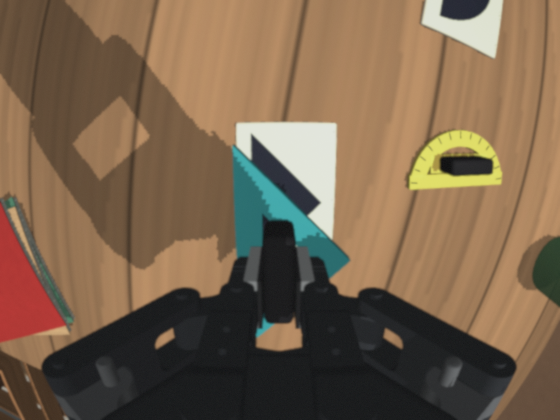

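```bash
python3 -m crank '[[[40,0.8,-2.6],0,-1],[[40,0,0],0,-1],[[14,0,0],0,-1],[[6,0,0],0,-1],[[0,0,0],0,-1],[[3.5,0,0],0,-1],[[0,0,0],0,-1]]'
python3 plan.py 532 -375 13.3 10.1
python3 - <<'E'
from h import *
c=read_camera("wrist");cv2.imwrite("pics/w8.png",c["image"][:,:,::-1])
E
```

```text
t: 13.6
position: [532.6, -371.9, 15.3]
ee_rot: [[0.0, 0.985, 0.175], [-0.0, 0.175, -0.985], [-1.0, 0.0, 0.001]]
contact_force: [-0.3, -0.5, -0.3]
gripper_width: 13.4
t 13.6 pos [ 532.6 -371.9   15.3] yaw 10.1 shift(tool) [ 2.  -1.1  2.9] turn -0.000 rad (0.0 rows of 9.5deg) width 13.4 F [-0.3 -0.5 -0.3]
  if turned first: [ 2.  -1.1  2.9]
```

View pics/w8.png

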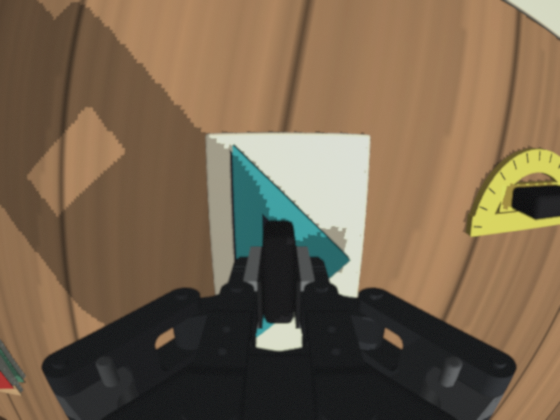

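```bash
python3 -m crank '[[[0,0,0],0,-1],[[0,0,0],0,-1]]'; python3 -m crank '[[[0,0,0],0,-1]]'; python3 plan.py 532 -375 13.3 10.1
```

```text
t: 13.9
position: [532.5, -371.9, 15.0]
ee_rot: [[0.0, 0.985, 0.175], [-0.0, 0.175, -0.985], [-1.0, 0.0, 0.0]]
contact_force: [0.0, -0.4, -0.8]
gripper_width: 13.2
t: 14.02
position: [532.5, -371.8, 14.9]
ee_rot: [[0.0, 0.985, 0.175], [-0.0, 0.175, -0.985], [-1.0, 0.0, 0.0]]
contact_force: [-0.8, 0.4, 0.0]
gripper_width: 13.1
t 14.0 pos [ 532.5 -371.8   14.9] yaw 10.1 shift(tool) [ 1.6 -1.1  3. ] turn -0.000 rad (0.0 rows of 9.5deg) width 13.1 F [-0.8  0.4  0. ]
  if turned first: [ 1.6 -1.1  3. ]
```

```bash
python3 -m crank '[[[0.5,-1.1,3],0,-1],[[1.5,0,0],0,-1],[[0,0,0],0,-1],[[0,0,0],0,-1]]'; python3 plan.py 532 -375 13.3 10.1
```

```text
t: 14.52
position: [532.0, -375.4, 13.2]
ee_rot: [[0.0, 0.985, 0.175], [-0.001, 0.175, -0.985], [-1.0, 0.0, 0.001]]
contact_force: [-1.7, -1.4, 4.3]
gripper_width: 13.2
t 14.5 pos [ 532.  -375.4   13.2] yaw 10.1 shift(tool) [-0.1  0.1 -0.4] turn -0.000 rad (0.0 rows of 9.5deg) width 13.2 F [-1.7 -1.4  4.3]
  if turned first: [-0.1  0.1 -0.4]
```

```bash
python3 -m crank '[[[0,0,0],0,-0.3],[[0,0,0],0,0],[[0,0,0],0,0],[[-20,0,0],0,0],[[-40,0,0],0,0],[[-40,0,0],0,0],[[0,0,0],0.163,0],[[0,0,0],0.163,0],[[0,0,0],0,0]]'; python3 plan.py 483 -146 100 -8.6
python3 - <<'E'
from h import *
c=read_camera("wrist");cv2.imwrite("pics/w9.png",c["image"][:,:,::-1])
E
```

```text
t: 15.65
position: [531.9, -374.9, 112.7]
ee_rot: [[-0.0, 0.989, -0.148], [0.0, -0.148, -0.989], [-1.0, -0.0, -0.0]]
contact_force: [0.4, 0.7, 0.0]
gripper_width: 42.8
t 15.7 pos [ 531.9 -374.9  112.7] yaw -8.5 shift(tool) [  12.8  -82.2 -219.1] turn 0.002 rad (0.0 rows of 9.5deg) width 42.8 F [0.4 0.7 0. ]
  if turned first: [  12.8  -82.6 -219. ]
```

View pics/w9.png

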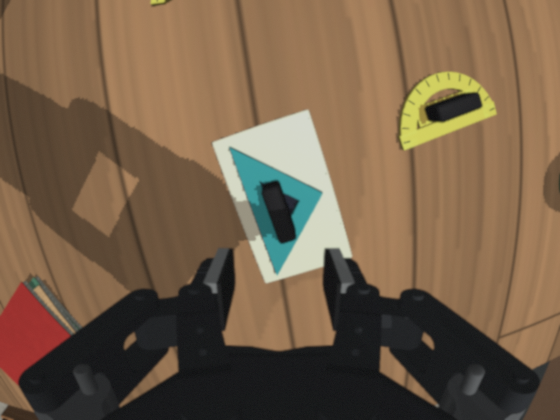

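```bash
python3 -m crank '[[[2,-16,-44],0,0],[[2,-16,-44],0,0],[[2,-16,-44],0,0],[[2,-17,-44],0,0],[[4,-17,-43],0,0],[[0,0,0],0,0],[[0,0,0],0,0],[[0,0,0],0,0]]'; python3 plan.py 483 -146 100 -8.6; python3 fw.py prot bP
python3 - <<'E'
from h import *
c=read_camera("wrist");cv2.imwrite("pics/w10.png",c["image"][:,:,::-1])
E
```

```text
t: 16.7
position: [484.0, -147.3, 100.8]
ee_rot: [[0.001, 0.989, -0.15], [-0.0, -0.15, -0.989], [-1.0, 0.001, 0.0]]
contact_force: [-0.3, 0.5, 0.3]
gripper_width: 42.2
t 16.7 pos [ 484.  -147.3  100.8] yaw -8.6 shift(tool) [ 0.8 -1.2 -1.1] turn -0.000 rad (0.0 rows of 9.5deg) width 42.2 F [-0.3  0.5  0.3]
  if turned first: [ 0.8 -1.2 -1.1]
prot [ 444.3 -164. ] -36.7 0.842
bP [ 668.7 -140.5] -4.1 0.031
```

View pics/w10.png

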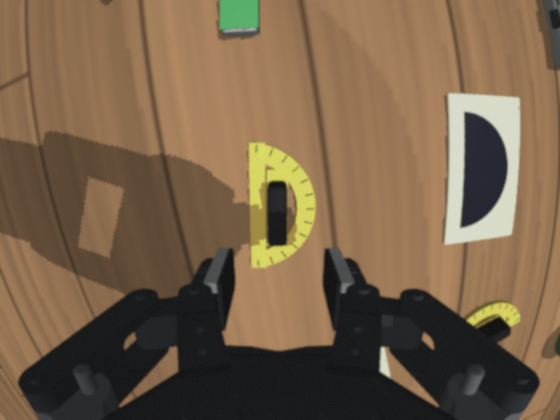

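Run:
```python
from h import *
c=read_camera("wrist");A=fishun(c,(249.5,143),6);B=fishun(c,(254,268),6);print(A,B,np.hypot(*(A-B)[:2]),(A+B)/2,np.degrees(np.arctan2(-(A-B)[0],(A-B)[1])))
for u in[(278,181.5),(277.5,244)]: print(fishun(c,u,30))
```

```text
[470.99793278 -94.41652612   6.        ] [ 457.08568305 -193.81476351    6.        ] 100.36712752835027 [ 464.04180792 -144.11564482    6.        ] -7.967629691097754
[ 487.98963447 -121.31885801   30.        ]
[ 480.82464838 -165.83428174   30.        ]
```

```bash
python3 -m crank '[[[45,0,-1.3],0,0],[[30,0,0],0,0],[[12,0,0],0,0],[[5,0,0],0,0],[[0,0,0],0,0],[[0,0,0],0,-1],[[0,0,0],0,-1],[[0,0,0],0,-1],[[0,0,0],0,-1]]' 40
python3 plan.py 664 -139.5 100 -4.1
```

```text
t: 17.98
position: [484.3, -145.1, 9.7]
ee_rot: [[0.002, 0.989, -0.149], [-0.001, -0.149, -0.989], [-1.0, 0.002, 0.001]]
contact_force: [-0.0, 1.0, 6.4]
gripper_width: 13.3
t 18.0 pos [ 484.3 -145.1    9.7] yaw -8.6 shift(tool) [-90.1 177.  -32.4] turn -0.078 rad (0.5 rows of 9.5deg) width 13.3 F [-0.   1.   6.4]
  if turned first: [-90.1 179.  -18.4]
```

```bash
python3 -m crank '[[[-20,0,0],0,-1],[[-40,0,0],0,-1],[[-40,0,0],0,-1],[[0,0,0],-0.08,-1],[[0,45,-4.5],0,-1],[[0,45,-4.5],0,-1],[[0,45,-4.5],0,-1],[[0,44,-4.5],0,-1],[[0,0,0],0,-1],[[0,0,0],0,-1],[[0,0,0],0,-1]]'
python3 plan.py 664 -139.5 14 -4.1
python3 - <<'E'
from h import *
c=read_camera("wrist");cv2.imwrite("pics/w11.png",c["image"][:,:,::-1])
E
```

```text
t: 19.35
position: [662.8, -139.6, 109.1]
ee_rot: [[-0.0, 0.998, -0.07], [0.0, -0.07, -0.998], [-1.0, -0.0, -0.0]]
contact_force: [-0.7, -0.5, -0.0]
gripper_width: 13.0
t 19.4 pos [ 662.8 -139.6  109.1] yaw -4.0 shift(tool) [95.1  1.3 -0.2] turn 0.001 rad (0.0 rows of 9.5deg) width 13.0 F [-0.7 -0.5 -0. ]
  if turned first: [95.1  1.3 -0.2]
```

View pics/w11.png

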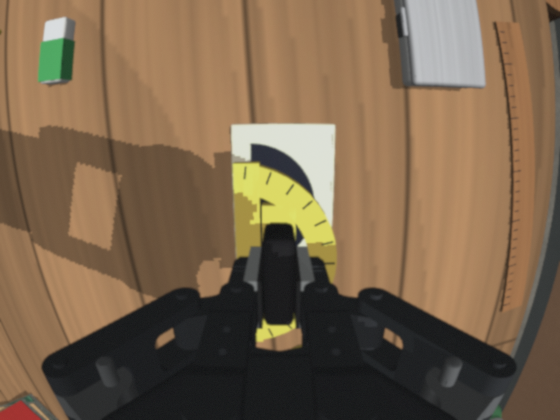

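```bash
python3 - <<'E'
from h import *
c=read_camera("wrist");o=get_obs();R=np.array(o["ee_rot"])
print((R.T@(fishun(c,(233,163),105.4)-o["position"])).round(1),"expect y -21 z -50")
E
python3 -m crank '[[[40,1.2,0],0,-1],[[35,0,0],0,-1],[[13,0,0],0,-1],[[4,0,0],0,-1],[[0,0,0],0,-1],[[0,0,0],0,-1]]'
python3 plan.py 664 -139.5 13.7 -4.1
python3 - <<'E'
from h import *
c=read_camera("wrist");cv2.imwrite("pics/w12.png",c["image"][:,:,::-1])
E
```

```text
[  3.9 -20.4 -48.3] expect y -21 z -50
t: 20.2
position: [665.3, -139.7, 18.1]
ee_rot: [[0.002, 0.998, -0.07], [-0.001, -0.07, -0.998], [-1.0, 0.002, 0.001]]
contact_force: [-0.2, -0.2, -0.5]
gripper_width: 13.1
t 20.2 pos [ 665.3 -139.7   18.1] yaw -4.0 shift(tool) [ 4.4 -1.4 -0.2] turn 0.002 rad (0.0 rows of 9.5deg) width 13.1 F [-0.2 -0.2 -0.5]
  if turned first: [ 4.4 -1.4 -0.2]
```

View pics/w12.png

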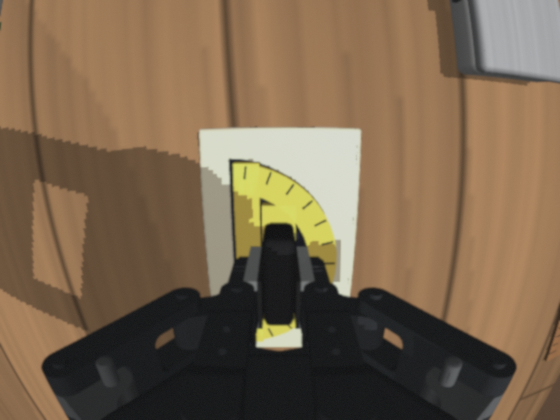

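```bash
python3 -m crank '[[[2,-1.3,-1.6],0,-1],[[2.3,0,0],0,-1],[[0,0,0],0,-1],[[0,0,0],0,-1]]'
python3 plan.py 664 -138.5 13.7 -4.1
```

```text
t: 20.75
position: [663.7, -137.7, 13.7]
ee_rot: [[0.001, 0.998, -0.07], [-0.0, -0.07, -0.998], [-1.0, 0.001, 0.0]]
contact_force: [-3.3, 0.8, 7.7]
gripper_width: 13.1
t 20.8 pos [ 663.7 -137.7   13.7] yaw -4.0 shift(tool) [-0.   0.4  0.8] turn 0.002 rad (0.0 rows of 9.5deg) width 13.1 F [-3.3  0.8  7.7]
  if turned first: [-0.   0.4  0.8]
```

```bash
python3 -m crank '[[[0,0,0],0,-0.3],[[0,0,0],0,0],[[0,0,0],0,0],[[-20,0,0],0,0],[[-40,0,0],0,0],[[-50,0,0],0,0],[[0,0,0],0.096,0.5],[[0,0,0],0,0.5],[[0,0,0],0,0.5]]'; python3 plan.py 481 16 100 -9.5
python3 - <<'E'
from h import *
c=read_camera("wrist");cv2.imwrite("pics/w13.png",c["image"][:,:,::-1])
E
```

```text
t: 21.88
position: [663.3, -137.7, 121.6]
ee_rot: [[-0.002, 0.987, -0.164], [0.001, -0.164, -0.987], [-1.0, -0.002, -0.0]]
contact_force: [-0.4, -0.4, -0.7]
gripper_width: 64.3
t 21.9 pos [ 663.3 -137.7  121.6] yaw -9.4 shift(tool) [  22.  -204.9 -121.8] turn 0.001 rad (0.0 rows of 9.5deg) width 64.3 F [-0.4 -0.4 -0.7]
  if turned first: [  22.  -205.1 -121.5]
```

View pics/w13.png

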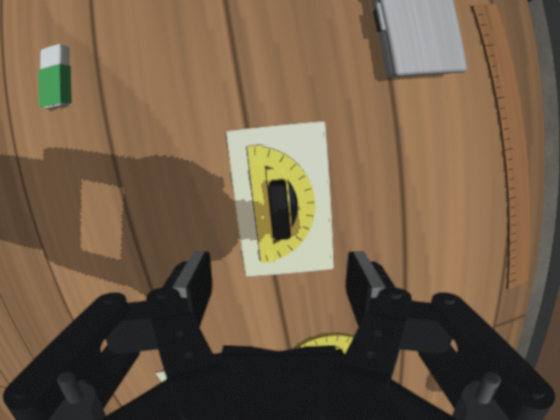

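Protractor covers its silhouette (dark shows only through its opening). On to the eraser.

```bash
python3 -m crank '[[[2,-41,-24.4],0,0.5],[[5,-41,-24.4],0,0.5],[[5,-41,-24.4],0,0.5],[[5,-41,-24.4],0,0.5],[[5,-41,-24.2],0,0.5],[[0,0,0],0,0.5],[[0,0,0],0,0.5],[[0,0,0],0,0.5]]'; python3 plan.py 481 16 100 -9.5; python3 fw.py eraser
python3 - <<'E'
from h import *
c=read_camera("wrist");cv2.imwrite("pics/w14.png",c["image"][:,:,::-1])
E
```

```text
t: 22.92
position: [482.5, 15.5, 100.4]
ee_rot: [[0.001, 0.986, -0.166], [-0.0, -0.166, -0.986], [-1.0, 0.001, 0.0]]
contact_force: [-0.4, 0.2, 0.6]
gripper_width: 63.9
t 22.9 pos [482.5  15.5 100.4] yaw -9.5 shift(tool) [ 0.4 -1.5 -0.3] turn -0.001 rad (0.0 rows of 9.5deg) width 63.9 F [-0.4  0.2  0.6]
  if turned first: [ 0.4 -1.5 -0.3]
eraser [477.2  -9.7] -8.5 0.426
```

View pics/w14.png

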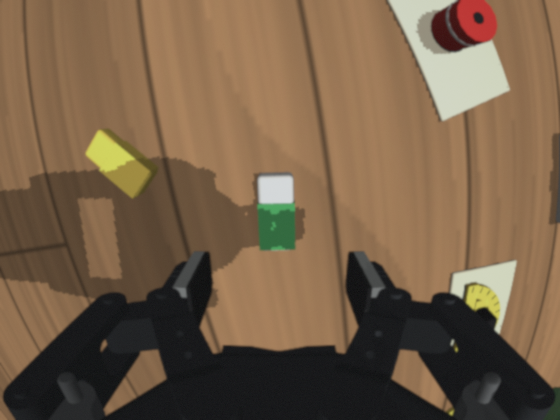

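Run:
```python
from h import *
c=read_camera("wrist");o=get_obs();R=np.array(o["ee_rot"])
for u in[(276,177),(277,247),(258.5,215),(295.5,213)]: 
    P=fishun(c,u,18);print(P.round(1),(R.T@(P-o["position"])).round(1))
cv2.imwrite("pics/w14c.png",cv2.resize(c["image"][160:260,227:327,::-1],(600,600),interpolation=cv2.INTER_CUBIC))
```

```text
[485.5  42.4  18. ] [ 82.4  -1.  -26.9]
[477.3 -10.2  18. ] [82.4 -0.4 26.3]
[468.3  16.9  18. ] [ 82.4 -13.8   1.1]
[495.   13.9  18. ] [82.4 13.1 -0.4]
```

View pics/w14c.png

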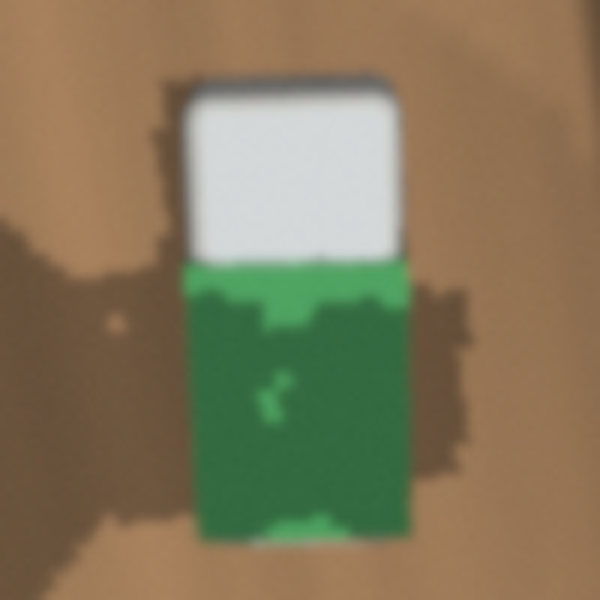

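```bash
python3 -m crank '[[[45,-0.4,0],0,0.5],[[30,0,0],0,0.5],[[13,0,0],0,0.5],[[7,0,0],0,0.5],[[1,0,0],0,0.5],[[0,0,0],0,-1],[[0,0,0],0,-1],[[0,0,0],0,-1],[[0,0,0],0,-1]]' 30
python3 plan.py 530 389 100 21
```

```text
t: 24.2
position: [481.5, 16.1, 5.2]
ee_rot: [[0.001, 0.986, -0.165], [-0.0, -0.165, -0.986], [-1.0, 0.001, 0.0]]
contact_force: [-1.6, -0.0, 6.0]
gripper_width: 25.1
t 24.2 pos [481.5  16.1   5.2] yaw -9.5 shift(tool) [ -94.9  -13.6 -375.7] turn -0.532 rad (3.2 rows of 9.5deg) width 25.1 F [-1.6 -0.   6. ]
  if turned first: [ -94.6  179.  -330.7]
```

```bash
python3 -m crank '[[[-20,0,0],0,-1],[[-45,0,0],0,-1],[[-45,0,0],0,-1],[[-20,0,0],0,-1],[[0,0,0],-0.133,-1],[[0,0,0],-0.133,-1],[[0,0,0],-0.133,-1],[[0,0,0],-0.133,-1]]'
python3 -m crank '[[[0,22.4,-41.3],0,-1],[[0,22.4,-41.3],0,-1],[[0,22.4,-41.3],0,-1],[[0,22.4,-41.3],0,-1],[[0,22.4,-41.3],0,-1],[[0,22.4,-41.3],0,-1],[[0,22.4,-41.3],0,-1],[[0,0,0],0,-1],[[0,0,0],0,-1]]'
python3 plan.py 530 389 100 21; python3 fw.py bE
python3 - <<'E'
from h import *
c=read_camera("wrist");cv2.imwrite("pics/w15.png",c["image"][:,:,::-1])
E
```

```text
t: 25.2
position: [481.0, 16.2, 134.6]
ee_rot: [[-0.0, 0.932, 0.362], [0.0, 0.362, -0.932], [-1.0, -0.0, -0.0]]
contact_force: [0.7, 0.3, -0.5]
gripper_width: 25.2
t: 26.32
position: [523.8, 341.8, 134.3]
ee_rot: [[-0.001, 0.934, 0.358], [-0.001, 0.358, -0.934], [-1.0, -0.001, 0.0]]
contact_force: [0.0, -0.7, -1.1]
gripper_width: 25.1
t 26.3 pos [523.8 341.8 134.3] yaw 21.0 shift(tool) [ 34.3  22.7 -41.9] turn -0.000 rad (0.0 rows of 9.5deg) width 25.1 F [ 0.  -0.7 -1.1]
  if turned first: [ 34.3  22.7 -41.9]
bE [528.9 388.8] 20.8 0.127
```

View pics/w15.png

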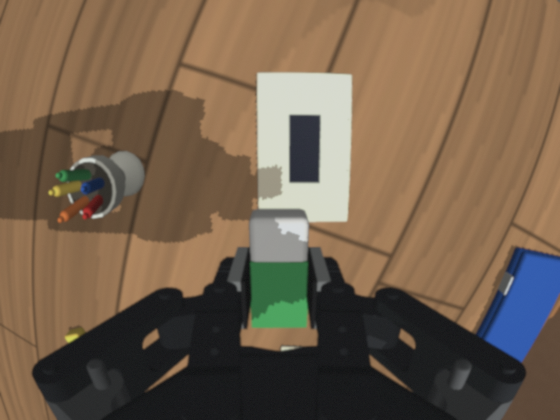

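```bash
python3 - <<'E'
from h import *
c=read_camera("wrist");o=get_obs();R=np.array(o["ee_rot"])
print(fishun(c,(304.5,149),4))
for u in[(278,218),(279,327)]: print((R.T@(fishun(c,u,147.1)-o["position"])).round(1))
E
python3 -m crank '[[[0,11.3,-21],0,-1],[[0,11.2,-20.7],0,-1],[[30,0,0],0,-1],[[45,0,0],0,-1],[[30,0,0],0,-1],[[12,0,0],0,-1],[[5,0,0],0,-1],[[0,0,0],0,-1],[[0,0,0],0,-1]]'
python3 plan.py 529.8 389 9.5 21
python3 - <<'E'
from h import *
c=read_camera("wrist");cv2.imwrite("pics/w16.png",c["image"][:,:,::-1])
E
```

```text
[530.18653496 388.23255482   4.        ]
[-12.4   0.1 -27. ]
[-12.4   0.6  29.6]
t: 27.6
position: [530.7, 389.5, 13.7]
ee_rot: [[0.002, 0.934, 0.358], [0.001, 0.358, -0.934], [-1.0, 0.002, -0.0]]
contact_force: [-0.3, -0.2, -0.9]
gripper_width: 25.2
t 27.6 pos [530.7 389.5  13.7] yaw 21.0 shift(tool) [ 4.2 -1.   0.1] turn -0.001 rad (0.0 rows of 9.5deg) width 25.2 F [-0.3 -0.2 -0.9]
  if turned first: [ 4.2 -1.   0.1]
```

View pics/w16.png

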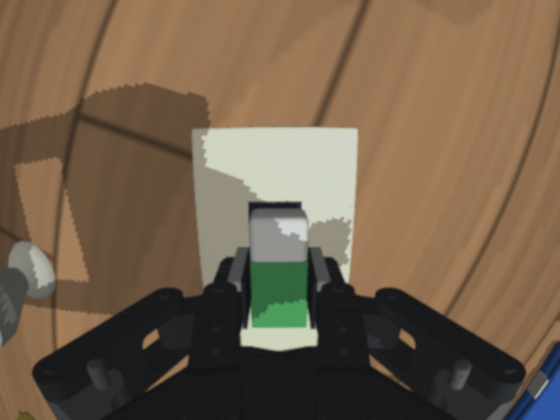

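```bash
python3 -m crank '[[[2,-0.9,-0.8],0,-1],[[2.3,0,0],0,-1],[[0,0,0],0,-1],[[0,0,0],0,-1]]'
python3 plan.py 529.8 389.7 9.5 21
```

```text
t: 28.15
position: [529.0, 389.8, 9.2]
ee_rot: [[0.001, 0.934, 0.358], [0.0, 0.358, -0.934], [-1.0, 0.001, -0.0]]
contact_force: [-2.9, -0.9, 7.7]
gripper_width: 24.9
t 28.1 pos [529.  389.8   9.2] yaw 21.0 shift(tool) [-0.3  0.7  0.4] turn -0.000 rad (0.0 rows of 9.5deg) width 24.9 F [-2.9 -0.9  7.7]
  if turned first: [-0.3  0.7  0.4]
```

```bash
python3 -m crank '[[[0,0,0],0,0],[[0,0,0],0,0.3],[[0,0,0],0,0.3],[[-20,0,0],0,0.3],[[-50,0,0],0,0.3],[[-50,0,0],0,0.3],[[-40,0,0],0,0.3],[[0,0,0],0,0.3],[[0,0,0],0,0.3]]'; python3 plan.py 450 -200 220 21
python3 - <<'E'
from h import *
c=read_camera("wrist");cv2.imwrite("pics/w17.png",c["image"][:,:,::-1])
E
```

```text
t: 29.28
position: [528.7, 389.5, 167.2]
ee_rot: [[-0.001, 0.934, 0.358], [-0.001, 0.358, -0.934], [-1.0, -0.002, 0.0]]
contact_force: [-0.0, 0.5, -0.4]
gripper_width: 55.0
t 29.3 pos [528.7 389.5 167.2] yaw 21.0 shift(tool) [ -52.2 -284.5  522.3] turn -0.001 rad (0.0 rows of 9.5deg) width 55.0 F [-0.   0.5 -0.4]
  if turned first: [ -52.2 -284.8  522.1]
```

View pics/w17.png

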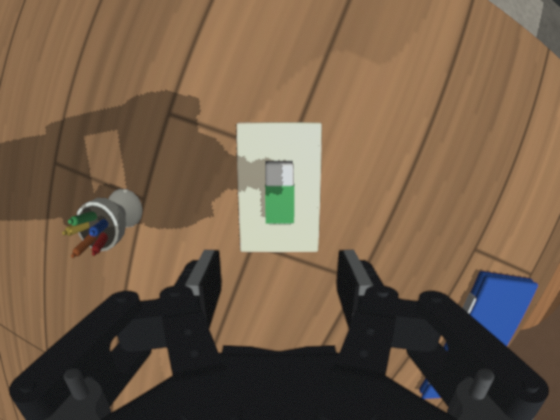

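```bash
python3 -m crank '[[[-40,0,0],0,0.3],[[0,-20,37],0,0.3],[[0,-20,37],0,0.3],[[0,-20,37],0,0.3],[[0,-20,37],0,0.3],[[0,-20,37],0,0.3],[[0,-20,37],0,0.3],[[0,-20,37],0,0.3],[[0,-20,37],0,0.3],[[0,-20,37],0,0.3],[[0,-20,37],0,0.3],[[0,-20,37],0,0.3]]'; python3 -m crank '[[[0,-20,37],0,0.3],[[0,-20,37],0,0.3],[[0,-20,37],0,0.3],[[0,-20,37],0,0.3],[[0,-15,40],0,0.3],[[0,0,40],0,0.3],[[0,0,0],0,0.3],[[0,0,0],0,0.3]]'
python3 - <<'E'
from h import *
c=read_camera("top");cv2.imwrite("pics/t3.png",cv2.resize(c["image"][:,:,::-1],(800,600),interpolation=cv2.INTER_CUBIC))
c=read_camera("scene");cv2.imwrite("pics/s3.png",cv2.resize(c["image"][:,:,::-1],(800,600),interpolation=cv2.INTER_CUBIC))
E
```

```text
t: 30.82
position: [468.6, -70.3, 207.1]
ee_rot: [[-0.002, 0.934, 0.358], [0.001, 0.358, -0.934], [-1.0, -0.002, -0.002]]
contact_force: [0.6, 0.0, 0.3]
gripper_width: 55.5
t: 31.82
position: [461.8, -315.2, 207.2]
ee_rot: [[-0.002, 0.934, 0.358], [0.002, 0.358, -0.934], [-1.0, -0.001, -0.002]]
contact_force: [-0.6, 0.3, 0.0]
gripper_width: 55.7
```

View pics/t3.png

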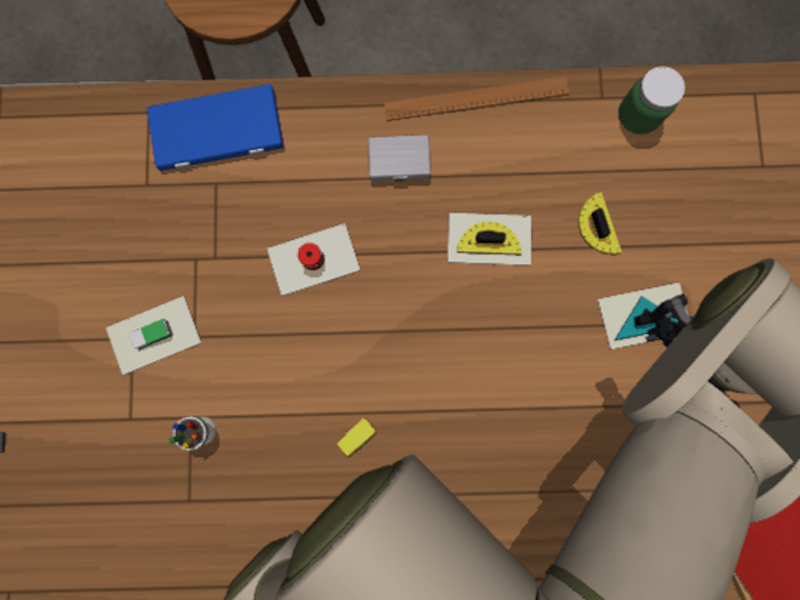

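View pics/s3.png

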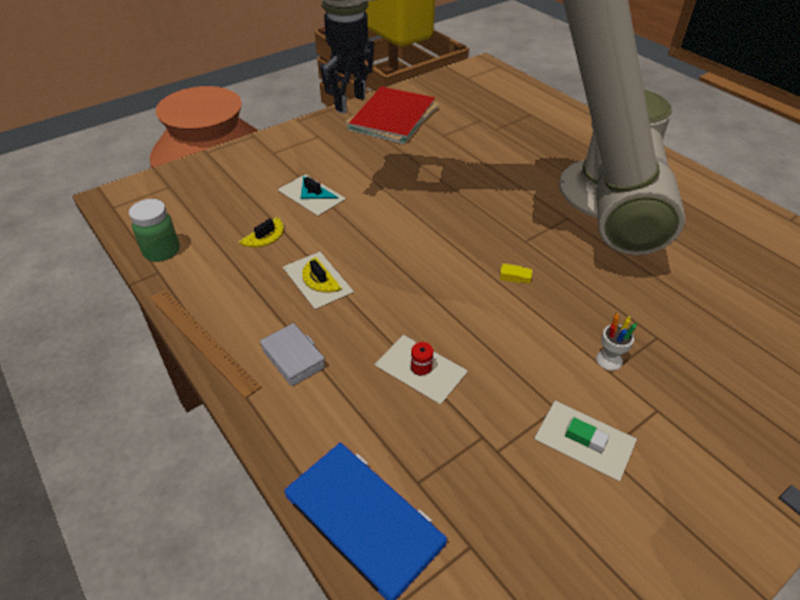

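Run:
```python
from h import *
T=read_camera("top");S=read_camera("scene");D=np.radians
for nm,c,w in(("top",T,0),("scene",S,1)):
    bE=[(529.2,389.1,D(21)),(531.1,389.1,D(20.9))][w];bS=[(641.6,139,0),(644.1,138.9,0)][w];bP=[(666-24.9,-139.4+1.7,D(-4)),(669.1-24.9,-139.3+1.6,D(-3.8))][w];bQ=[(537.2-27.6,-373.7-4.9,D(10.1)),(540.5-27.6,-373.5-4.8,D(9.8))][w]
    K=6;out=[]
    for sh,p,h in(('eraser',bE,18),('disc',bS,44),('prot',bP,6),('square',bQ,6)):
        u=proj(c,[[p[0],p[1],4]])[0].astype(int);lo=u-25
        im=cv2.resize(c["image"][lo[1]:lo[1]+50,lo[0]:lo[0]+50,::-1],(300,300),interpolation=cv2.INTER_CUBIC)
        for z in(4,4+h): cv2.polylines(im,[np.round((proj(c,poly(sh,p,z))-lo+.5)*K).astype(np.int32)],True,(255,0,255),1)
        out.append(im)
    cv2.imwrite(f"pics/chk_{nm}.png",np.vstack([np.hstack(out[:2]),np.hstack(out[2:])]))
```

```text
(no output)
```

View pics/chk_top.png

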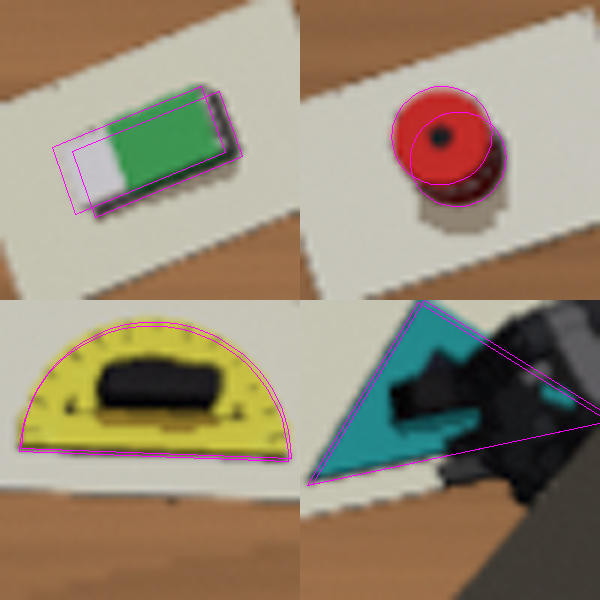

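View pics/chk_scene.png

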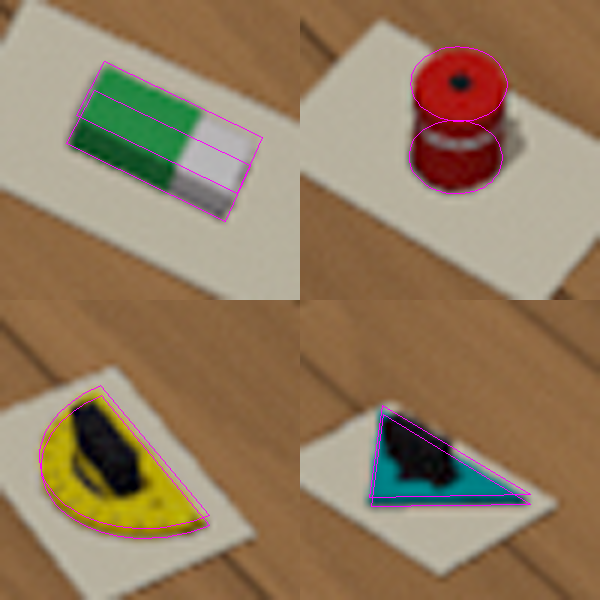

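All four match the expected outlines to about 2 mm; the arm is clear of everything.

```bash
python3 -c "
from workcell import *
print(hand_in())"
```

```text
the job is handed in; nothing more can be done
None
```

The sharpener, set square, protractor (the one nearest the base) and eraser are each on their own board, released, and the job is handed in at about 32 s.

- **Fit:** In the last top and scene pictures, each thing lies within about 2 mm of its silhouette as I had fitted it to its board. The arm hid part of the set square in the last top picture. The wrist picture taken just after its release showed it covering its silhouette fully, and so did the last scene picture.
- **Left alone:** The egg cup, the tin and the lookalikes are where they started. The arm ended clear of everything.
- **Disagreements:** The cameras differed by 2–3 mm in x, so I used values in between. Two automatic shape fits from the wrist camera, on the protractor and the eraser, failed; I read those positions off the pictures by hand instead. The last check found no failures.

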